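# Load a sample vial into a push-latched reading station

### The job

Press the pad of the station with the round dish once, so that its latch lets go and the lift rises. Then stand the sample vial upright in the raised round dish, and press the same pad again so that the lift latches down with the vial still standing in it. Leave the station with the square tray, which is already up, as it is.

Things in the scene. Friction and masses are not known exactly. Their poses are not given: they have to be found in the camera images.
- round_lift (a joint): Height of the round-dish lift (m, up): 0 to 0.002 latched down (start), +0.020 released, fully up, -0.009 lower end stop. Push-push latch; a spring lifts with about 4 N. Pressed from 0 to the end stop and let go, it rises to +0.020; pressed from +0.020 to the end stop and let go, it latches at 0 again. A press ending short of the stop may not switch it.
- round_pad (a point): Top centre of the round-dish lift's press pad (black rubber, 34 x 34 mm). The station is a fixed white box, 92 x 146 x 40 mm high; over it the lift, a grey plate 72 x 134 mm, has the dish on one half, the pad on the other. Pad top is about 63 mm above the worktop latched, 82 mm up, 53 mm at the end stop. z up, y along the plate towards the dish.
- round_cup (a point): Centre of the flat floor of the round dish on the same lift, 73 mm along y from the pad centre and 4 mm below the pad's top; inner diameter 62 mm, rim 3 mm above the floor. Moves with the lift; axes as for round_pad.
- vial_mid (a point): centre (half-way up) of the sample vial: a cream cylinder with a wider yellow snap cap, 24 mm in diameter, 46 mm high, 18 g; the only vial loose on the worktop, standing on it upright. z is its upright axis.
- square_lift (a joint): height in m of the lift of the other, like station, which has a square tray in place of the round dish: +0.020 = up (start), 0 = latched down. To be left up.
There are look-alikes about, which are no part of the job. There is more than one size of the part that bears vial_mid; the job needs the smaller.

How it is judged:
On the way, in this order (a step that is already met when the one before it is completed fails the run):
1. the round-dish lift has been released and stands up, empty (value of joint round_lift above 0.016 m and horizontal distance between vial_mid and round_cup above 0.04 m), for 0.2 s.
2. the vial stands in the round dish of the raised lift, let go (value of joint round_lift above 0.012 m and horizontal distance between vial_mid and round_cup below 0.021 m and z of vial_mid in the frame of round_cup below 0.027 m and angle between vial_mid's own z axis and vertical below 0.15 rad and contact force between the fingers and vial below 0.05 N), for 0.2 s.
At the end, for the whole second after the job is handed in: The round-dish lift is latched down (within 4 mm of its latched level), the vial stands upright (within 10 degrees) and at rest on the floor of its dish (within 21 mm of the middle), and the square-tray lift is still up (value of joint round_lift between -0.004 and 0.004 m and horizontal distance between vial_mid and round_cup below 0.021 m and z of vial_mid in the frame of round_cup between 0.019 and 0.027 m and angle between vial_mid's own z axis and vertical below 0.17 rad and linear speed of vial below 0.02 m/s and value of joint square_lift above 0.015 m); the robot touches nothing.
It fails at once if the lift with the square tray is pressed down (value of joint square_lift below 0.01 m).
It also fails if it takes over 64 s, if anything falls off the work surface, if the arm or the gripper's body presses on something with over 40 N, if the wrist force passes 120 N, or if a joint passes its speed limit or range.

### The arm

A 6-joint arm with a two-finger parallel gripper is mounted at the origin on a cart in front of the work surface, level with it; the furniture and walls round the work are solid. World frame = base frame: x ahead of the robot, y to its left, z up, the work surface at z = 0. Lengths are in m, angles in rad, forces in N, time in s.
With the tool pointing down it reaches from about 0.25 to 0.775 m from the base axis. Payload 4 kg.
Tool frame: the origin (TCP) lies at the very end of the fingers, on their centre line; the grasp point (between the pads) lies 19 mm behind it (arm.grasp_offset is the distance from the TCP to the grasp point, in m); z points along the fingers, y is the line along which they close (so a half turn about z gives the same grasp; the last joint's range is limited). The gripper opens to 85 mm and grips with 20 to 120 N. Pads are 22 mm wide; open, the fingers measure 114 mm over their backs; the gripper's body (76 mm by 85 mm) begins 54 mm behind the grasp point. The pads swing forward as they close: fully open they stand 13 mm farther back than shut.
Start: joints at [1.053, 0.087, 1.371, -0, 1.684, -0.103], TCP at [0.222, 0.503, 0.231] pointing down, gripper open.
Joint ranges: [-3.1, 3.1], [-0.76, 2.03], [0.27, 2.55], [-1.08, 4.22], [0.17, 2.65], [-2.57, 2.57]. Speed limits (rad/s): [2.79, 2.79, 3.14, 3.14, 3.14, 3.14].

### API

Orientations are given as a 3x3 rotation matrix whose columns are the frame's x, y, z axes.
In Python, from workcell import arm, imaging, sign_off, trace gives the robot as it stands. The module is installed in compiled form; this text tells all that it offers.
- The arm moves only by the tool apply_moves, never from a script. Its argument "rows" is a list of rows, each a list of 2 entries, a list of its own where there are three numbers: the shift along the tool's x, y, z normalised to -1 to 1, where 1 is 0.1 m, then the turn, a rotation vector about the tool's x, y, z normalised to -1 to 1, where 1 is 180 degrees. A call has 1 to 12 rows; each row is the pose to reach, as a shift and turn from the pose commanded when the call began, along the tool's axes at that moment, turning the shorter way round; what a row does not reach only later rows make up. A row lasts 1/12 s, in which the tool goes at most 41.7 mm and 7.16 degrees, less where a joint would pass 70% of its speed; a pose out of reach is approached as far as the arm can. A call with a number of a shift or a turn outside -1 to 1 is refused whole. A call with a gripper value outside its range is refused whole. "hand" is the opening in per cent of the stroke, from 0 (shut) to 100 (fully open), set as the call begins (left out, the last holds). The fingers move at their own pace and stop on an object; "squeeze" is the grip in N (left out, the last holds). Time passes only in rows, so rows that repeat a pose let the fingers close. It gives the time, the measured TCP pose, the force, the opening and the grip force at its end, in the units of the state.
- arm.sense(): the state, without advancing time (a new reading comes with each control period).
- imaging.snapshot(name): name is "scene" or "top" or "wrist"; returns a dict with "color" (384x512x3 uint8, red, green, blue), "z_map" (384x512 float32, m along the optical axis (not along the pixel's ray), 0 where there is no reading), "fx", "fy", "cx", "cy" (pixels), "k1" (the pictures are not rectified: a ray, as slopes to the right and down, at radius r is drawn at 1 + k1 r^2 times it, then the intrinsics apply), "extrinsics" (4x4, takes a point from camera to world coordinates); the wrist camera has in their place "hand_eye" (4x4, takes a point from camera to tool coordinates, whose origin is the TCP and whose axes are the flange's). Camera axes: x right, y up, looking along -z (the intrinsics and any distortion apply to the point x, -y, -z); pixel columns grow to the right and rows downward; lengths in m; the calibration is good to about 2 mm. A picture is of the moment at which its call begins: read the wrist's pose just before it.
- sign_off(): hands the job in; it is judged then, once.
Trained networks look in a picture, given as the dict that the camera call returned (one of the last four; its "shot" number tells which), for a name from the list of things; names that differ only in an ending like _2 or _b are one class to them, and where a whole thing is asked for, a point or a joint stands for the part that bears it (a point fixed in the world has none). Each returns a list of dicts, best first, with "p" (0 to 1); they miss things now and then, are a little off and sometimes report something else, mostly with a low value. They report only what shows in the picture. A call takes as long as a camera call. They do not tell look-alikes from the thing itself.
- trace(picture, thing): "region" (384x512 bool, what is visible of it) and "rect" ([left, top, width, height] in pixels, round what is visible of it).
The state is a dict: "time_s": time; "joints": joint angles; "joint_vel": joint speeds; "effort": joint torques, N m; "position": TCP position; "eef_rot": TCP orientation; "wrist_force": force on the tool from outside, world axes, zero at the start; "torque": the same for the moment, N m; "finger_gap": finger opening in m; "grasp_force": force on a finger pad.
Only numpy, scipy, OpenCV 4.12 (cv2) and the standard library are available. Lean on these libraries where they do the work, as an engineer would, in place of code of your own. Each camera call takes 0.05 s, during which the arm holds its last target. There are 200 camera calls.

## Working session

There is one attempt and no reset: what is moved stays moved. The work goes in short steps, Python scripts to look and compute and a tool call to move; the robot and the scene stay as the last step left them, time stands still between calls to the robot, and variables do not carry over. Pictures are saved under pics/ and viewed, at most 10 in all, crops included, and the job is handed in when it is done.

Besides the shell and the picture viewer there is one more tool, called after "Call:" as name(argument=value, ...), one argument or row to a line, values as JSON. apply_moves: Moves the arm, as the interface text tells. Its arguments: {"type":"object","properties":{"rows":{"type":"array"},"hand":{"type":"number"},"squeeze":{"type":"number"}},"required":["rows"]}

```bash
mkdir -p pics
cat > h.py <<'E'
import numpy as np, cv2
from workcell import arm, imaging, sign_off, trace
def pts(s, st=None):
    """world xyz for every pixel"""
    h,w=s["z_map"].shape
    u,v=np.meshgrid(np.arange(w),np.arange(h))
    K=np.array([[s["fx"],0,s["cx"]],[0,s["fy"],s["cy"]],[0,0,1.]])
    n=cv2.undistortPoints(np.stack([u,v],-1).reshape(-1,1,2).astype(float),K,np.array([s["k1"],0,0,0.])).reshape(h,w,2)
    z=s["z_map"]
    p=np.stack([n[...,0]*z,-n[...,1]*z,-z,np.ones_like(z)],-1)
    if "extrinsics" in s: T=np.array(s["extrinsics"])
    else:
        B=np.eye(4);B[:3,:3]=st["eef_rot"];B[:3,3]=st["position"];T=B@np.array(s["hand_eye"])
    P=(p@T.T)[...,:3]; P[z==0]=np.nan
    return P
def save(n,im): cv2.imwrite("pics/"+n,im[...,::-1])
E
python3 - <<'E'
from h import *
st=arm.sense();print(st["time_s"],st["position"],st["finger_gap"])
ims=[]
for c in ["scene","top"]:
    s=imaging.snapshot(c);P=pts(s);ims.append(s["color"]);np.save(c+"P.npy",P);np.save(c+"C.npy",s["color"])
    print(c,np.round(s["extrinsics"],3).tolist(),s["fx"])
    for t in ["vial_mid","round_pad","round_cup","round_lift","square_lift"]:
        for d in trace(s,t):
            q=P[d["region"]];q=q[~np.isnan(q[:,0])]
            print(t,round(d["p"],2),d["rect"],len(q),np.round(np.median(q,0),3) if len(q) else "",np.round(np.percentile(q,[2,98],axis=0),3).tolist() if len(q) else "")
    save(c+".png",s["color"])
E
```

```text
0.0 [0.22139824 0.50290564 0.23011189] 0.08589966102719086
scene [[0.68, 0.499, -0.537, -0.131], [-0.733, 0.477, -0.485, -0.592], [0.014, 0.723, 0.691, 0.886], [0.0, 0.0, 0.0, 1.0]] 420.40897277029535
vial_mid 0.78 [302.7, 230.1, 12.6, 20.7] 230 [ 0.472 -0.22   0.053] [[0.464, -0.231, 0.003], [0.492, -0.204, 0.066]]
vial_mid 0.57 [325.0, 221.7, 7.2, 17.5] 127 [ 0.546 -0.234  0.032] [[0.54, -0.243, 0.001], [0.586, -0.221, 0.048]]
round_pad 0.85 [163.4, 145.3, 42.1, 31.2] 666 [0.45  0.241 0.061] [[0.418, 0.178, 0.056], [0.487, 0.308, 0.066]]
round_cup 0.86 [163.0, 149.8, 42.5, 27.3] 674 [0.451 0.241 0.061] [[0.417, 0.178, 0.056], [0.489, 0.306, 0.066]]
round_lift 0.97 [162.7, 150.6, 46.6, 28.8] 679 [0.451 0.237 0.061] [[0.418, 0.178, 0.04], [0.487, 0.304, 0.066]]
square_lift 0.95 [227.6, 186.8, 52.0, 41.0] 1088 [ 0.434 -0.055  0.079] [[0.401, -0.115, 0.045], [0.477, 0.012, 0.085]]
top [[-0.021, 0.998, -0.054, 0.414], [-1.0, -0.021, 0.001, -0.041], [-0.0, 0.054, 0.999, 1.071], [0.0, 0.0, 0.0, 1.0]] 447.94278975939494
vial_mid 0.52 [330.4, 175.0, 12.1, 17.0] 174 [ 0.479 -0.211  0.064] [[0.465, -0.226, 0.008], [0.493, -0.2, 0.068]]
vial_mid 0.48 [333.7, 145.4, 12.7, 11.9] 118 [ 0.549 -0.229  0.046] [[0.54, -0.246, 0.001], [0.562, -0.22, 0.051]]
round_pad 0.64 [107.1, 183.9, 53.7, 34.7] 1816 [0.451 0.243 0.062] [[0.418, 0.181, 0.058], [0.486, 0.308, 0.067]]
round_cup 0.58 [103.1, 182.2, 61.9, 33.7] 1844 [0.452 0.244 0.062] [[0.417, 0.181, 0.058], [0.487, 0.308, 0.067]]
round_lift 0.89 [104.9, 180.7, 58.1, 32.6] 1832 [0.452 0.245 0.062] [[0.418, 0.181, 0.057], [0.487, 0.309, 0.067]]
square_lift 0.74 [233.5, 179.0, 60.9, 45.2] 1924 [ 0.44  -0.049  0.08 ] [[0.402, -0.113, 0.076], [0.478, 0.014, 0.085]]
```

Run:
```python
from h import *
a=np.load("topC.npy");b=np.load("sceneC.npy")
f=lambda im,r,c,h,w,k:cv2.resize(im[r:r+h,c:c+w],(w*k,h*k),interpolation=cv2.INTER_CUBIC)
A=f(a,100,80,150,300,2)
B=f(b,120,140,110,200,3)[:300]
B=f(b,130,140,150,300,2)
save("c1.png",np.vstack([A,B]))
P=np.load("topP.npy")
hs=cv2.cvtColor(a,cv2.COLOR_RGB2HSV)
# pad: dark in lift region
for nm,(x0,x1,y0,y1) in {"round":(.40,.50,.17,.32),"sq":(.39,.49,-.12,.02)}.items():
    m=(P[...,0]>x0)&(P[...,0]<x1)&(P[...,1]>y0)&(P[...,1]<y1)&(P[...,2]>.05)
    pl=P[m]; r=cv2.minAreaRect((pl[:,:2]*1000).astype(np.float32))
    d=m&(hs[...,2]<70); q=P[d]; r2=cv2.minAreaRect((q[:,:2]*1000).astype(np.float32))
    print(nm,r,r2,len(q),np.median(q,0))
```

```text
round ((452.5234069824219, 245.25135803222656), (72.23607635498047, 134.45733642578125), 2.4206490516662598) ((454.5534362792969, 218.12986755371094), (34.289451599121094, 62.803245544433594), 0.36679360270500183) 239 [0.45397696 0.20298077 0.06506988]
sq ((440.3503723144531, -48.880653381347656), (71.98727416992188, 134.18055725097656), 10.10744571685791) ((447.79962158203125, -88.996337890625), (34.423004150390625, 35.47483825683594), 10.161938667297363) 244 [ 0.44734591 -0.08905913  0.08301782]
```

View pics/c1.png

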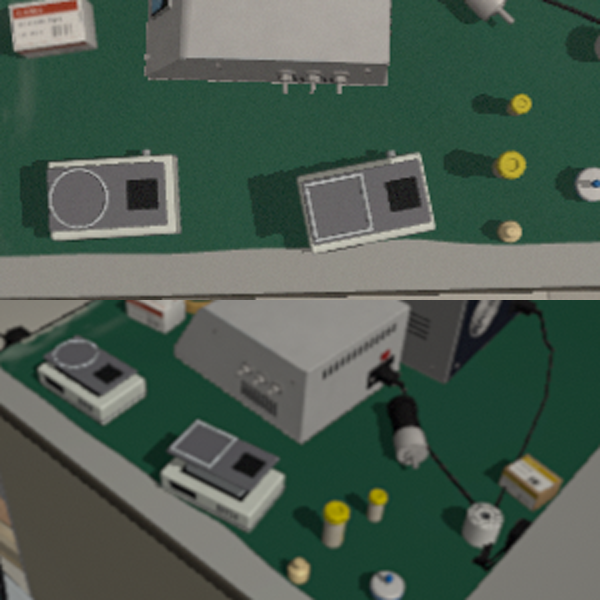

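The vial candidates in the top picture are the small yellow-capped one at (340,151), about 46–50 mm high, and the tall one at (335,182), about 66 mm high. The cream knob at (335,215) is neither. The small one fits. The round station is at the left with its pad at about (151,196), and the square tray is in the middle.

```bash
cat >> h.py <<'E'
def plan(p, ydir=None):
    """shift (tool axes, /0.1) and turn (/pi) to TCP p, tool down with tool y along +-ydir"""
    from scipy.spatial.transform import Rotation as R
    st=arm.sense();M=np.array(st["eef_rot"]);t=np.array(p)-st["position"]
    out=[np.round(M.T@t/0.1,3).tolist()]
    if ydir is not None:
        best=None
        for s in (1,-1):
            y=s*np.array([*ydir,0.])/np.hypot(*ydir);z=np.array([0,0,-1.])
            v=R.from_matrix(M.T@np.column_stack([np.cross(y,z),y,z])).as_rotvec()
            if best is None or np.linalg.norm(v)<np.linalg.norm(best):best=v
        out.append(np.round(best/np.pi,3).tolist())
    print(out); return out
E
python3 - <<'E'
from h import *
st=arm.sense();print(np.round(st["eef_rot"],3),st["joints"])
plan([.4542,.2045,.12],(1,.042))
P=np.load("topP.npy")
print([np.round(P[r,151],3) for r in (225,232,240,250)],"box max", np.nanmax(P[100:145,150:275,2]))
for c,(x0,x1,y0,y1) in {"small":(.52,.58,-.26,-.2),"big":(.45,.51,-.24,-.18)}.items():
    m=(P[...,0]>x0)&(P[...,0]<x1)&(P[...,1]>y0)&(P[...,1]<y1)&(P[...,2]>.035);q=P[m]
    q=q[q[:,2]>q[:,2].max()-.008]; print(c,len(q),q.max(0),q.min(0))
a=np.load("sceneC.npy");save("c2.png",cv2.resize(a[205:265,280:350],None,fx=7,fy=7,interpolation=cv2.INTER_CUBIC))
E
```

```text
[[-0.915  0.403  0.   ]
 [ 0.403  0.915  0.   ]
 [-0.     0.    -1.   ]] [ 1.05287929e+00  8.71674473e-02  1.37068206e+00  1.04813701e-05
  1.68358975e+00 -1.03116224e-01]
[[-3.333, -1.798, 1.113], [0.0, -0.0, 0.355]]
[array([0.389, 0.219, 0.002]), array([0.373, 0.218, 0.004]), array([0.354, 0.219, 0.001]), array([0.33 , 0.22 , 0.001])] box max 0.1538171817536904
small 67 [ 0.56078451 -0.21983894  0.05301426] [ 0.53974818 -0.24070173  0.04519233]
big 137 [ 0.49280838 -0.19867556  0.06934755] [ 0.46321957 -0.22853175  0.06140815]
```

View pics/c2.png

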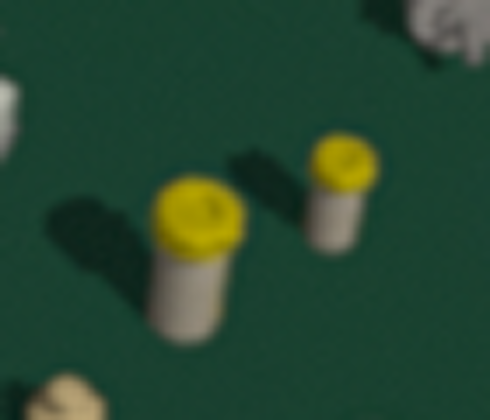

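The crop shows the small slim vial at (335,190), which is the one to use, and the wider tall vial at (198,260). I'm moving towards the pad now.

Run:
```python
from h import *
plan([.3,.42,.2],(-.042,1))
```

```text
[[-1.053, -0.447, 0.314], [0.0, 0.0, -0.145]]
```

Call:
apply_moves(
  rows=[
    [[-0.35,-0.15,0.1],[0,0,-0.039]],
    [[-0.7,-0.3,0.2],[0,0,-0.078]],
    [[-1,-0.44,0.3],[0,0,-0.117]],
    [[-1,-0.44,0.3],[0,0,-0.145]],
    [[-1,-0.44,0.3],[0,0,-0.145]],
  ],
  hand=0,
)

```text
time_s: 1.02
position: [0.2964, 0.4212, 0.2005]
eef_rot: [[-0.999, -0.039, -0.001], [-0.039, 0.999, -0.001], [0.001, -0.001, -1.0]]
wrist_force: [-0.2, 0.8, -0.6]
finger_gap: 0.0255
grasp_force: 0.0
```

Run:
```python
from h import *
st=arm.sense();print(st["position"],np.round(st["eef_rot"],3))
plan([.4542,.2045,.12],(-.042,1))
```

```text
[0.29637069 0.4211654  0.20051472] [[-0.999 -0.039 -0.001]
 [-0.039  0.999 -0.001]
 [ 0.001 -0.001 -1.   ]]
[[-1.494, -2.226, 0.806], [-0.0, -0.0, -0.001]]
```

Call:
apply_moves(
  rows=[
    [[-0.25,-0.33,0],[0,0,0]],
    [[-0.5,-0.67,0],[0,0,0]],
    [[-0.75,-1,0],[0,0,0]],
  ],
)

```text
time_s: 1.27
position: [0.3744, 0.3264, 0.202]
eef_rot: [[-0.999, -0.041, 0.001], [-0.041, 0.999, 0.001], [-0.001, 0.001, -1.0]]
wrist_force: [1.4, 0.6, 0.6]
finger_gap: 0.0001
grasp_force: 0.0
```

Call:
apply_moves(
  rows=[
    [[-0.25,-0.33,0],[0,0,0]],
    [[-0.5,-0.67,0],[0,0,0]],
    [[-0.75,-1,0],[0,0,0]],
    [[-0.75,-1,0],[0,0,0]],
    [[-0.75,-1,0],[0,0,0]],
  ],
)

```text
time_s: 1.68
position: [0.4544, 0.2285, 0.2017]
eef_rot: [[-0.999, -0.035, 0.0], [-0.035, 0.999, 0.001], [-0.0, 0.001, -1.0]]
wrist_force: [-0.7, 0.5, -0.1]
finger_gap: -0.0003
grasp_force: 0.0
```

Run:
```python
from h import *
st=arm.sense();s=imaging.snapshot("wrist");P=pts(s,st);save("w1.png",s["color"])
hs=cv2.cvtColor(s["color"],cv2.COLOR_RGB2HSV)
m=(abs(P[...,0]-.4525)<.05)&(abs(P[...,1]-.245)<.08)&(P[...,2]>.05)&(P[...,2]<.075)
if m.sum():
    r=cv2.minAreaRect((P[m][:,:2]*1000).astype(np.float32));print(m.sum(),r)
    d=m&(hs[...,2]<60)&(P[...,1]<.225);print(d.sum(),cv2.minAreaRect((P[d][:,:2]*1000).astype(np.float32)),np.median(P[d],0))
plan([.4542,.2045,.12],(-.042,1))
```

```text
9371 ((453.2827453613281, 246.11891174316406), (72.22862243652344, 133.8026885986328), 2.11848521232605)
1066 ((454.1218566894531, 204.89764404296875), (31.588590621948242, 32.50070571899414), 1.6738606691360474) [0.45372153 0.20530688 0.06379539]
[[0.003, -0.253, 0.816], [0.0, 0.0, -0.001]]
```

View pics/w1.png

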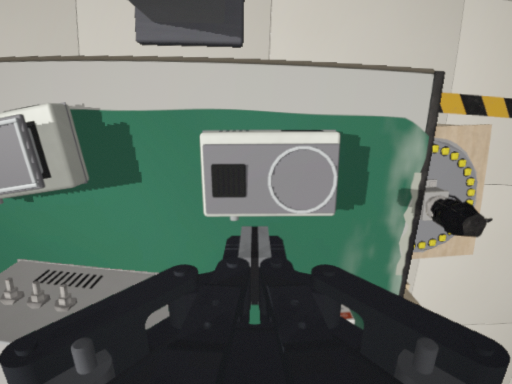

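The picture shows the round station: pad at (229,180), dish at (302,180). That agrees with the top view (pad 0.454, 0.205).

Call:
apply_moves(
  rows=[
    [[0,-0.25,0.2],[0,0,0]],
    [[0,-0.25,0.5],[0,0,0]],
    [[0,-0.25,0.8],[0,0,0]],
    [[0,-0.25,1.0],[0,0,0]],
    [[0,-0.25,1.0],[0,0,0]],
  ],
)

```text
time_s: 2.15
position: [0.4498, 0.2052, 0.0963]
eef_rot: [[-0.999, -0.043, -0.01], [-0.043, 0.999, -0.002], [0.01, -0.002, -1.0]]
wrist_force: [-0.5, -0.4, -1.5]
finger_gap: 0.0
grasp_force: 0.0
```

Run:
```python
from h import *
st=arm.sense();print(st["position"],st["wrist_force"])
plan([.4542,.205,.07])
```

```text
[0.44976983 0.20520041 0.09627282] [-0.47299712 -0.41620151 -1.5063091 ]
[[-0.047, -0.003, 0.262]]
```

Call:
apply_moves(
  rows=[
    [[0,0,0.1],[0,0,0]],
    [[0,0,0.2],[0,0,0]],
    [[0,0,0.3],[0,0,0]],
    [[0,0,0.3],[0,0,0]],
    [[0,0,0.3],[0,0,0]],
  ],
)

```text
time_s: 2.57
position: [0.4542, 0.2045, 0.0712]
eef_rot: [[-0.999, -0.041, -0.0], [-0.041, 0.999, 0.0], [0.0, 0.0, -1.0]]
wrist_force: [-0.0, 0.1, -0.0]
finger_gap: 0.0002
grasp_force: 0.0
```

Now I press to about 0.053 (18 mm down), then a little further while watching the force.

Call:
apply_moves(
  rows=[
    [[0,0,0.04],[0,0,0]],
    [[0,0,0.08],[0,0,0]],
    [[0,0,0.11],[0,0,0]],
    [[0,0,0.14],[0,0,0]],
    [[0,0,0.16],[0,0,0]],
    [[0,0,0.175],[0,0,0]],
    [[0,0,0.175],[0,0,0]],
    [[0,0,0.175],[0,0,0]],
  ],
)

```text
time_s: 3.23
position: [0.4551, 0.2045, 0.0543]
eef_rot: [[-0.999, -0.041, 0.002], [-0.041, 0.999, 0.001], [-0.002, 0.001, -1.0]]
wrist_force: [1.8, 0.7, 3.7]
finger_gap: -0.0
grasp_force: 1.9
```

Call:
apply_moves(
  rows=[
    [[0,0,0.01],[0,0,0]],
    [[0,0,0.02],[0,0,0]],
    [[0,0,0.03],[0,0,0]],
    [[0,0,0.03],[0,0,0]],
  ],
)

```text
time_s: 3.57
position: [0.4552, 0.2045, 0.0529]
eef_rot: [[-0.999, -0.041, 0.002], [-0.041, 0.999, 0.001], [-0.002, 0.0, -1.0]]
wrist_force: [-1.6, -0.5, 11.7]
finger_gap: 0.0001
grasp_force: 5.9
```

The force is 11.7 N at 0.053, so the lift is at the stop. Letting go.

Call:
apply_moves(
  rows=[
    [[0,0,-0.05],[0,0,0]],
    [[0,0,-0.2],[0,0,0]],
    [[0,0,-0.4],[0,0,0]],
    [[0,0,-0.7],[0,0,0]],
    [[0,0,-1],[0,0,0]],
    [[0,0,-1],[0,0,0]],
    [[0,0,-1],[0,0,0]],
  ],
)

```text
time_s: 4.15
position: [0.4545, 0.2044, 0.1519]
eef_rot: [[-0.999, -0.041, 0.001], [-0.041, 0.999, 0.001], [-0.001, 0.0, -1.0]]
wrist_force: [-0.6, 0.4, -0.7]
finger_gap: -0.0
grasp_force: 0.0
```

Run:
```python
from h import *
st=arm.sense();s=imaging.snapshot("wrist");P=pts(s,st);save("w2.png",s["color"])
m=(abs(P[...,0]-.4525)<.05)&(abs(P[...,1]-.245)<.08)&(P[...,2]>.05)&(P[...,2]<.1)
print(m.sum(),np.nanmedian(P[m],0),cv2.minAreaRect((P[m][:,:2]*1000).astype(np.float32)))
plan([.550,-.230,.22],(1,.042))
```

```text
14435 [0.44827961 0.24744559 0.07821145] ((452.758544921875, 246.2607421875), (71.99828338623047, 134.17779541015625), 2.0876519680023193)
[[-0.786, -4.377, -0.7], [-0.001, -0.0, 0.5]]
```

The lift is up (plate at 0.078). Now to the vial, travelling high.

Call:
apply_moves(
  rows=[
    [[0,0,-0.3],[0,0,0]],
    [[-0.05,-0.2,-0.6],[0,0,0]],
    [[-0.1,-0.5,-0.9],[0,0,0]],
    [[-0.15,-0.8,-0.9],[0,0,0]],
    [[-0.2,-1,-0.9],[0,0,0]],
  ],
  hand=65,
)

```text
time_s: 4.62
position: [0.4785, 0.1033, 0.2409]
eef_rot: [[-0.999, -0.04, -0.0], [-0.04, 0.999, -0.001], [0.0, -0.001, -1.0]]
wrist_force: [1.1, -0.0, -0.7]
finger_gap: 0.0549
grasp_force: 0.0
```

Call:
apply_moves(
  rows=[
    [[-0.07,-0.33,0],[0,0,0]],
    [[-0.14,-0.67,0],[0,0,0]],
    [[-0.2,-1,0],[0,0,0]],
  ],
)

```text
time_s: 4.87
position: [0.5013, 0.0048, 0.2377]
eef_rot: [[-0.999, -0.041, -0.006], [-0.041, 0.999, 0.001], [0.006, 0.001, -1.0]]
wrist_force: [0.5, 1.4, 0.3]
finger_gap: 0.0556
grasp_force: 0.0
```

Call:
apply_moves(
  rows=[
    [[-0.07,-0.33,0],[0,0,0]],
    [[-0.14,-0.67,0],[0,0,0]],
    [[-0.2,-1,0],[0,0,0]],
  ],
)

```text
time_s: 5.12
position: [0.5253, -0.0944, 0.2375]
eef_rot: [[-0.999, -0.041, -0.006], [-0.041, 0.999, 0.002], [0.006, 0.002, -1.0]]
wrist_force: [1.0, 0.6, 0.6]
finger_gap: 0.0554
grasp_force: 0.0
```

Call:
apply_moves(
  rows=[
    [[-0.07,-0.33,0],[0,0,0]],
    [[-0.14,-0.67,0],[0,0,0]],
    [[-0.14,-0.9,0],[0,0,0]],
    [[-0.14,-0.9,0],[0,0,0]],
    [[-0.14,-0.9,0],[0,0,0]],
    [[-0.14,-0.9,0],[0,0,0]],
  ],
)

```text
time_s: 5.62
position: [0.5433, -0.1815, 0.2386]
eef_rot: [[-0.999, -0.041, -0.004], [-0.041, 0.999, 0.003], [0.004, 0.003, -1.0]]
wrist_force: [0.3, -0.2, 0.1]
finger_gap: 0.0555
grasp_force: 0.0
```

Run:
```python
from h import *
st=arm.sense();s=imaging.snapshot("wrist");P=pts(s,st);save("w3.png",s["color"]);np.save("w3P.npy",P)
m=(abs(P[...,0]-.55)<.03)&(abs(P[...,1]+.23)<.03)&(P[...,2]>.035)&(P[...,2]<.06)
if m.sum(): print(m.sum(),P[m].max(0),P[m].min(0),cv2.minAreaRect((P[m][:,:2]*1000).astype(np.float32)))
for d in trace(s,"vial_mid"):
    q=P[d["region"]];print(d["p"],d["rect"],np.nanmedian(q,0),np.nanmax(q[:,2]))
plan([.550,-.230,.12],(-.042,1))
```

```text
316 [ 0.56150932 -0.2174399   0.04812809] [ 0.53949235 -0.24075334  0.03653678] ((550.4944458007812, -229.11109924316406), (21.934524536132812, 23.27740478515625), 0.8957220911979675)
0.95 [203.2, 160.9, 21.1, 24.9] [ 0.54928972 -0.22735771  0.04519233] 0.048128090797358025
0.76 [211.3, 98.0, 29.4, 32.0] [ 0.47919495 -0.21271876  0.06273255] 0.06552906123922642
[[-0.044, -0.494, 1.198], [0.0, -0.001, 0.0]]
```

View pics/w3.png

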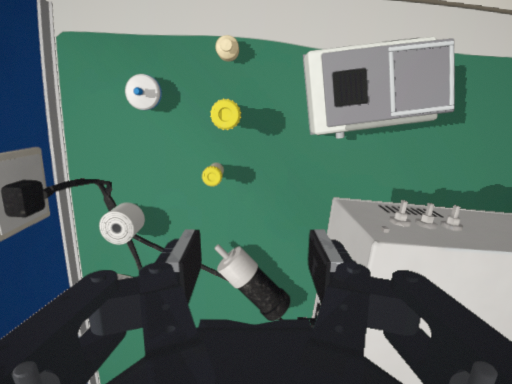

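The wrist view shows the small vial at (213,175) with its top at 46–48 mm. The tall vial is at (226,114) and the square station at the upper right. Descending on the small one.

Call:
apply_moves(
  rows=[
    [[-0.05,-0.25,0.3],[0,0,0]],
    [[-0.05,-0.48,0.6],[0,0,0]],
    [[-0.05,-0.48,1],[0,0,0]],
    [[-0.05,-0.48,1],[0,0,0]],
    [[-0.05,-0.48,1],[0,0,0]],
    [[-0.05,-0.48,1],[0,0,0]],
  ],
)

```text
time_s: 6.22
position: [0.5522, -0.2294, 0.1431]
eef_rot: [[-0.999, -0.042, 0.003], [-0.042, 0.999, -0.001], [-0.003, -0.001, -1.0]]
wrist_force: [0.4, -0.9, 0.8]
finger_gap: 0.0556
grasp_force: 0.0
```

Run:
```python
from h import *
st=arm.sense();s=imaging.snapshot("wrist");P=pts(s,st)
m=(abs(P[...,0]-.55)<.03)&(abs(P[...,1]+.23)<.03)&(P[...,2]>.035)&(P[...,2]<.06)
if m.sum(): print(m.sum(),cv2.minAreaRect((P[m][:,:2]*1000).astype(np.float32)))
plan([.5505,-.229,.006],(-.042,1))
```

```text
589 ((550.7694091796875, -229.12342834472656), (22.671113967895508, 22.463411331176758), 2.0166738033294678)
[[0.033, 0.015, 1.387], [-0.001, 0.002, 0.0]]
```

Call:
apply_moves(
  rows=[
    [[0.01,0,0.3],[0,0,0]],
    [[0.01,0,0.5],[0,0,0]],
    [[0.01,0,0.7],[0,0,0]],
    [[0.01,0,0.85],[0,0,0]],
    [[0.01,0,0.85],[0,0,0]],
    [[0.01,0,0.85],[0,0,0]],
    [[0.01,0,0.85],[0,0,0]],
  ],
)

```text
time_s: 6.85
position: [0.5523, -0.2308, 0.0594]
eef_rot: [[-0.999, -0.041, 0.005], [-0.041, 0.999, -0.003], [-0.005, -0.003, -1.0]]
wrist_force: [-0.6, -0.3, -0.6]
finger_gap: 0.0555
grasp_force: 0.0
```

Call:
apply_moves(
  rows=[
    [[0.01,0.01,0.15],[0,0,0]],
    [[0.01,0.01,0.3],[0,0,0]],
    [[0.01,0.01,0.42],[0,0,0]],
    [[0.01,0.01,0.52],[0,0,0]],
    [[0.01,0.01,0.52],[0,0,0]],
    [[0.01,0.01,0.52],[0,0,0]],
    [[0.01,0.01,0.52],[0,0,0]],
  ],
)

```text
time_s: 7.43
position: [0.5498, -0.2296, 0.0048]
eef_rot: [[-0.999, -0.041, 0.002], [-0.041, 0.999, -0.001], [-0.002, -0.001, -1.0]]
wrist_force: [0.3, 0.6, -0.2]
finger_gap: 0.0554
grasp_force: 0.0
```

Call:
apply_moves(
  rows=[
    [[0,0,0],[0,0,0]],
    [[0,0,0],[0,0,0]],
    [[0,0,0],[0,0,0]],
    [[0,0,0],[0,0,0]],
    [[0,0,0],[0,0,0]],
    [[0,0,0],[0,0,0]],
    [[0,0,0],[0,0,0]],
    [[0,0,0],[0,0,0]],
    [[0,0,0],[0,0,0]],
    [[0,0,0],[0,0,0]],
  ],
  hand=0,
  squeeze=25,
)

```text
time_s: 8.27
position: [0.5496, -0.2296, 0.0045]
eef_rot: [[-0.999, -0.041, 0.001], [-0.041, 0.999, -0.001], [-0.001, -0.001, -1.0]]
wrist_force: [-0.1, -0.5, 5.3]
finger_gap: 0.0217
grasp_force: 24.3
```

Gripped at 21.7 mm. Lifting straight up, then looking.

Call:
apply_moves(
  rows=[
    [[0,0,-0.05],[0,0,0]],
    [[0,0,-0.15],[0,0,0]],
    [[0,0,-0.35],[0,0,0]],
    [[0,0,-0.6],[0,0,0]],
    [[0,0,-0.8],[0,0,0]],
    [[0,0,-1],[0,0,0]],
    [[0,0,-1],[0,0,0]],
  ],
)

```text
time_s: 8.85
position: [0.5514, -0.2302, 0.1092]
eef_rot: [[-0.999, -0.041, 0.008], [-0.041, 0.999, -0.004], [-0.008, -0.004, -1.0]]
wrist_force: [0.6, -0.5, 1.1]
finger_gap: 0.0219
grasp_force: 24.3
```

Call:
apply_moves(
  rows=[
    [[0,0,-0.2],[0,0,0]],
    [[0,0,-0.5],[0,0,0]],
    [[0,0,-0.8],[0,0,0]],
    [[0,0,-1],[0,0,0]],
    [[0,0,-1],[0,0,0]],
    [[0,0,-1],[0,0,0]],
  ],
)

```text
time_s: 9.35
position: [0.5493, -0.2292, 0.2043]
eef_rot: [[-0.999, -0.041, 0.001], [-0.041, 0.999, -0.0], [-0.001, -0.001, -1.0]]
wrist_force: [-0.1, -0.1, -0.9]
finger_gap: 0.0218
grasp_force: 24.3
```

Run:
```python
from h import *
st=arm.sense();s=imaging.snapshot("wrist");P=pts(s,st);save("w4.png",s["color"])
M=np.array(st["eef_rot"]);Q=(P-st["position"])@M   # tool coords
hs=cv2.cvtColor(s["color"],cv2.COLOR_RGB2HSV)
y=(hs[...,0]>20)&(hs[...,0]<35)&(hs[...,1]>150)&(np.linalg.norm(Q,axis=-1)<.09)
print(y.sum(),np.nanmedian(Q[y],0) if y.sum() else "",np.nanpercentile(Q[y],[2,98],axis=0) if y.sum() else "")
plan([.4516,.2785,.2],(-.039,1))
```

```text
2620 [ 0.00179141  0.00142673 -0.04077441] [[-0.00943479 -0.00884544 -0.04241885]
 [ 0.01046982  0.01202659 -0.03387542]]
[[0.761, 5.109, 0.031], [0.0, -0.001, 0.001]]
```

View pics/w4.png

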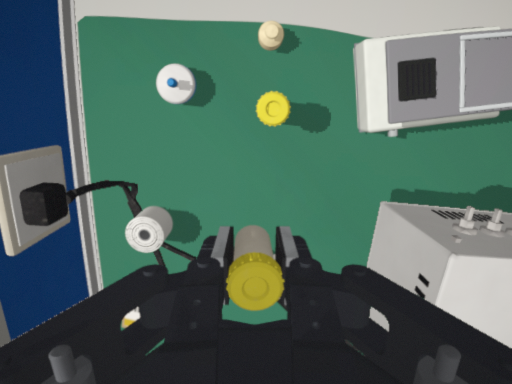

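The vial is held upright at (255,270), with its bottom about 4.5 mm below the TCP. Carrying it to the dish.

Call:
apply_moves(
  rows=[
    [[0,0.1,-0.15],[0,0,0]],
    [[0.05,0.35,-0.3],[0,0,0]],
    [[0.1,0.65,-0.3],[0,0,0]],
    [[0.15,1,-0.3],[0,0,0]],
  ],
)

```text
time_s: 9.73
position: [0.5291, -0.1297, 0.2316]
eef_rot: [[-0.999, -0.038, -0.003], [-0.038, 0.999, 0.001], [0.003, 0.001, -1.0]]
wrist_force: [0.2, 0.3, 0.2]
finger_gap: 0.0219
grasp_force: 24.4
```

Call:
apply_moves(
  rows=[
    [[0.05,0.33,0],[0,0,0]],
    [[0.1,0.67,0],[0,0,0]],
    [[0.15,1,0],[0,0,0]],
  ],
)

```text
time_s: 9.98
position: [0.5091, -0.0288, 0.2305]
eef_rot: [[-0.999, -0.04, -0.006], [-0.04, 0.999, 0.001], [0.006, 0.002, -1.0]]
wrist_force: [0.8, 0.2, -0.2]
finger_gap: 0.0221
grasp_force: 24.4
```

Call:
apply_moves(
  rows=[
    [[0.05,0.33,0],[0,0,0]],
    [[0.1,0.67,0],[0,0,0]],
    [[0.15,1,0],[0,0,0]],
  ],
)

```text
time_s: 10.23
position: [0.49, 0.0703, 0.2306]
eef_rot: [[-0.999, -0.041, -0.006], [-0.041, 0.999, 0.0], [0.006, 0.0, -1.0]]
wrist_force: [0.5, 0.1, -0.7]
finger_gap: 0.0219
grasp_force: 24.4
```

Call:
apply_moves(
  rows=[
    [[0.05,0.33,0],[0,0,0]],
    [[0.1,0.67,0],[0,0,0]],
    [[0.15,1,0],[0,0,0]],
  ],
)

```text
time_s: 10.48
position: [0.4709, 0.1694, 0.2306]
eef_rot: [[-0.999, -0.041, -0.005], [-0.041, 0.999, -0.001], [0.005, -0.001, -1.0]]
wrist_force: [0.1, 0.2, -0.6]
finger_gap: 0.0218
grasp_force: 24.4
```

Call:
apply_moves(
  rows=[
    [[0.05,0.33,0],[0,0,0]],
    [[0.1,0.65,0],[0,0,0]],
    [[0.15,0.9,0],[0,0,0]],
    [[0.15,0.9,0],[0,0,0]],
    [[0.15,0.9,0],[0,0,0]],
    [[0.15,0.9,0],[0,0,0]],
  ],
)

```text
time_s: 10.98
position: [0.4535, 0.2566, 0.2317]
eef_rot: [[-0.999, -0.041, -0.003], [-0.041, 0.999, -0.002], [0.003, -0.002, -1.0]]
wrist_force: [0.0, -0.3, -0.2]
finger_gap: 0.0218
grasp_force: 24.4
```

Run:
```python
from h import *
plan([.4516,.2785,.11],(-.039,1))
st=arm.sense();s=imaging.snapshot("wrist");P=pts(s,st)
m=(abs(P[...,0]-.4525)<.06)&(abs(P[...,1]-.245)<.085)&(P[...,2]>.05)&(P[...,2]<.1)
print(m.sum(),np.nanmedian(P[m],0),cv2.minAreaRect((P[m][:,:2]*1000).astype(np.float32)))
save("w5.png",s["color"])
```

```text
[[0.006, 0.222, 1.216], [-0.001, -0.001, 0.001]]
8745 [0.45050541 0.24648787 0.07825325] ((452.6766052246094, 246.3337860107422), (71.33920288085938, 134.68052673339844), 2.354140281677246)
```

View pics/w5.png

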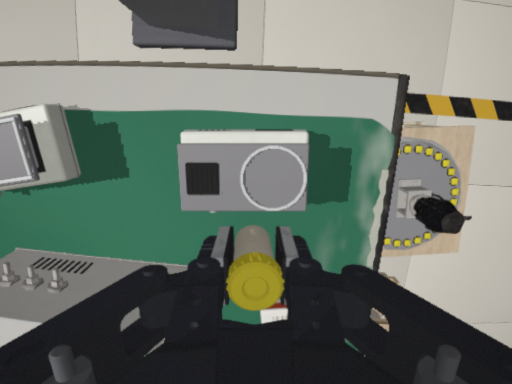

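The round lift is up: dish at (273,178), pad at (203,178), vial still upright in the fingers. Lowering.

Call:
apply_moves(
  rows=[
    [[0,0.1,0.1],[0,0,0]],
    [[0.01,0.22,0.4],[0,0,0]],
    [[0.01,0.22,0.7],[0,0,0]],
    [[0.01,0.22,1],[0,0,0]],
    [[0.01,0.22,1],[0,0,0]],
    [[0.01,0.22,1],[0,0,0]],
    [[0.01,0.22,1],[0,0,0]],
    [[0.01,0.22,1],[0,0,0]],
  ],
)

```text
time_s: 11.7
position: [0.4539, 0.2798, 0.1366]
eef_rot: [[-0.999, -0.04, 0.004], [-0.04, 0.999, 0.002], [-0.005, 0.002, -1.0]]
wrist_force: [0.2, 0.6, -0.3]
finger_gap: 0.0219
grasp_force: 24.4
```

Run:
```python
from h import *
plan([.4516,.2785,.088],(-.039,1))
```

```text
[[0.026, -0.013, 0.485], [0.001, 0.001, 0.0]]
```

Call:
apply_moves(
  rows=[
    [[0,0,0.1],[0,0,0]],
    [[0.01,0,0.25],[0,0,0]],
    [[0.01,0,0.38],[0,0,0]],
    [[0.01,0,0.45],[0,0,0]],
    [[0.01,0,0.45],[0,0,0]],
    [[0.01,0,0.45],[0,0,0]],
    [[0.01,0,0.45],[0,0,0]],
    [[0.01,0,0.45],[0,0,0]],
    [[0.01,0,0.45],[0,0,0]],
  ],
)

```text
time_s: 12.45
position: [0.4519, 0.2796, 0.0899]
eef_rot: [[-0.999, -0.041, 0.002], [-0.041, 0.999, 0.001], [-0.002, 0.001, -1.0]]
wrist_force: [0.0, 0.7, -0.5]
finger_gap: 0.0221
grasp_force: 24.4
```

Call:
apply_moves(
  rows=[
    [[0,-0.01,0.02],[0,0,0]],
    [[0,-0.01,0.04],[0,0,0]],
    [[0,-0.01,0.055],[0,0,0]],
    [[0,-0.01,0.065],[0,0,0]],
    [[0,-0.01,0.065],[0,0,0]],
    [[0,-0.01,0.065],[0,0,0]],
  ],
)

```text
time_s: 12.95
position: [0.4514, 0.2782, 0.0826]
eef_rot: [[-0.999, -0.041, 0.0], [-0.041, 0.999, -0.0], [-0.0, -0.0, -1.0]]
wrist_force: [-1.3, -0.6, 1.2]
finger_gap: 0.0214
grasp_force: 24.6
```

Call:
apply_moves(
  rows=[
    [[0,0,0.005],[0,0,0]],
    [[0,0,0.01],[0,0,0]],
    [[0,0,0.01],[0,0,0]],
    [[0,0,0.01],[0,0,0]],
  ],
)

```text
time_s: 13.28
position: [0.4514, 0.2782, 0.0815]
eef_rot: [[-0.999, -0.041, 0.0], [-0.041, 0.999, 0.0], [-0.0, -0.0, -1.0]]
wrist_force: [-0.6, -1.0, 2.0]
finger_gap: 0.0218
grasp_force: 24.7
```

Contact (about 2 N). Opening.

Call:
apply_moves(
  rows=[
    [[0,0,0],[0,0,0]],
    [[0,0,0],[0,0,0]],
    [[0,0,0],[0,0,0]],
    [[0,0,0],[0,0,0]],
    [[0,0,0],[0,0,0]],
  ],
  hand=48,
)

```text
time_s: 13.7
position: [0.4512, 0.2783, 0.0811]
eef_rot: [[-0.999, -0.041, -0.0], [-0.041, 0.999, 0.0], [0.0, 0.0, -1.0]]
wrist_force: [0.1, 0.1, 0.4]
finger_gap: 0.0411
grasp_force: 0.0
```

Call:
apply_moves(
  rows=[
    [[0,0,-0.05],[0,0,0]],
    [[0,0,-0.15],[0,0,0]],
    [[0,0,-0.3],[0,0,0]],
    [[0,0,-0.5],[0,0,0]],
    [[0,0,-0.75],[0,0,0]],
    [[0,0,-1],[0,0,0]],
    [[0,0,-1],[0,0,0]],
    [[0,0,-1],[0,0,0]],
  ],
)

```text
time_s: 14.37
position: [0.4526, 0.2789, 0.1845]
eef_rot: [[-0.999, -0.041, 0.006], [-0.041, 0.999, 0.003], [-0.006, 0.003, -1.0]]
wrist_force: [0.4, -0.4, -0.2]
finger_gap: 0.041
grasp_force: 0.0
```

```bash
cat > chk.py <<'E'
from h import *
import sys
st=arm.sense()
c=[]
for n in ("scene","top","wrist"):
    s=imaging.snapshot(n);P=pts(s,st)
    m=(abs(P[...,0]-.4516)<.06)&(abs(P[...,1]-.2785)<.06);hs=cv2.cvtColor(s["color"],cv2.COLOR_RGB2HSV)
    y=m&(hs[...,0]>20)&(hs[...,0]<35)&(hs[...,1]>130)&(P[...,2]<.14)&(P[...,2]>.07)
    if y.sum():print(n,y.sum(),np.median(P[y],0),P[y].max(0),cv2.minAreaRect((P[y][:,:2]*1000).astype(np.float32)))
    c.append(s["color"])
a=cv2.resize(c[0][110:200,130:250],(480,360),interpolation=cv2.INTER_CUBIC)
save(sys.argv[1],a)
plan([.454,.205,.15],(-.039,1))
E
python3 chk.py w6.png
```

```text
scene 43 [0.45147647 0.27155152 0.12310005] [0.4639868  0.28638839 0.12799596] ((452.38043212890625, 272.82220458984375), (26.779071807861328, 17.886993408203125), 48.65424728393555)
top 7 [0.44255905 0.27523128 0.12362812] [0.44258301 0.28266924 0.12776265] ((442.4738464355469, 277.4837646484375), (10.371696472167969, 0.20459027588367462), 89.81163024902344)
wrist 779 [0.45261534 0.27935468 0.12702287] [0.47003378 0.29071909 0.1295273 ] ((454.7110900878906, 276.21527099609375), (21.37924575805664, 29.678701400756836), 21.144079208374023)
[[-0.004, -0.73, 0.302], [-0.0, -0.001, 0.001]]
```

View pics/w6.png

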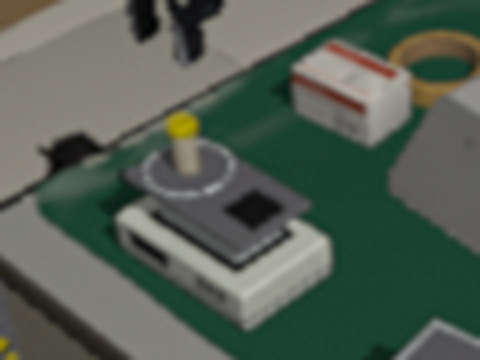

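The vial stands upright in the raised dish, at (183,145) in the crop. Now to the pad.

Call:
apply_moves(
  rows=[
    [[0,-0.25,0],[0,0,0]],
    [[0,-0.5,0],[0,0,0]],
    [[0,-0.74,0],[0,0,0]],
    [[0,-0.74,0],[0,0,0]],
    [[0,-0.74,0.2],[0,0,0]],
    [[0,-0.74,0.5],[0,0,0]],
    [[0,-0.74,0.8],[0,0,0]],
    [[0,-0.74,0.85],[0,0,0]],
    [[0,-0.74,0.85],[0,0,0]],
    [[0,-0.74,0.85],[0,0,0]],
    [[0,-0.74,0.85],[0,0,0]],
  ],
  hand=0,
)

```text
time_s: 15.43
position: [0.4555, 0.2049, 0.0982]
eef_rot: [[-0.999, -0.041, 0.003], [-0.041, 0.999, 0.001], [-0.003, 0.001, -1.0]]
wrist_force: [0.4, -0.1, 0.1]
finger_gap: -0.0002
grasp_force: 0.0
```

Press slowly from 0.098 to about 0.053 (45 mm), in gentle steps.

Call:
apply_moves(
  rows=[
    [[0,0,0.05],[0,0,0]],
    [[0,0,0.1],[0,0,0]],
    [[0,0,0.14],[0,0,0]],
    [[0,0,0.17],[0,0,0]],
    [[0,0,0.2],[0,0,0]],
    [[0,0,0.23],[0,0,0]],
    [[0,0,0.26],[0,0,0]],
    [[0,0,0.29],[0,0,0]],
    [[0,0,0.32],[0,0,0]],
    [[0,0,0.35],[0,0,0]],
    [[0,0,0.38],[0,0,0]],
    [[0,0,0.41],[0,0,0]],
  ],
)

```text
time_s: 16.43
position: [0.4547, 0.2045, 0.0553]
eef_rot: [[-0.999, -0.041, 0.001], [-0.041, 0.999, 0.0], [-0.001, 0.0, -1.0]]
wrist_force: [0.4, 0.4, 4.5]
finger_gap: -0.0001
grasp_force: 2.2
```

Call:
apply_moves(
  rows=[
    [[0,0,0.01],[0,0,0]],
    [[0,0,0.02],[0,0,0]],
    [[0,0,0.03],[0,0,0]],
    [[0,0,0.03],[0,0,0]],
    [[0,0,0.03],[0,0,0]],
  ],
)

```text
time_s: 16.85
position: [0.4547, 0.2044, 0.053]
eef_rot: [[-0.999, -0.041, 0.001], [-0.041, 0.999, 0.0], [-0.001, 0.0, -1.0]]
wrist_force: [0.2, 0.7, 6.8]
finger_gap: 0.0003
grasp_force: 3.0
```

Call:
apply_moves(
  rows=[
    [[0,0,0.01],[0,0,0]],
    [[0,0,0.015],[0,0,0]],
    [[0,0,0.015],[0,0,0]],
  ],
)

```text
time_s: 17.1
position: [0.4547, 0.2044, 0.0528]
eef_rot: [[-0.999, -0.041, 0.001], [-0.041, 0.999, 0.0], [-0.001, 0.0, -1.0]]
wrist_force: [-1.9, -1.4, 12.4]
finger_gap: 0.0002
grasp_force: 6.2
```

At the stop (12.4 N). Releasing gently.

Call:
apply_moves(
  rows=[
    [[0,0,-0.03],[0,0,0]],
    [[0,0,-0.06],[0,0,0]],
    [[0,0,-0.09],[0,0,0]],
    [[0,0,-0.12],[0,0,0]],
    [[0,0,-0.16],[0,0,0]],
    [[0,0,-0.2],[0,0,0]],
    [[0,0,-0.3],[0,0,0]],
    [[0,0,-0.5],[0,0,0]],
    [[0,0,-0.75],[0,0,0]],
    [[0,0,-1],[0,0,0]],
    [[0,0,-1],[0,0,0]],
  ],
)

```text
time_s: 18.02
position: [0.457, 0.2051, 0.1571]
eef_rot: [[-0.999, -0.041, 0.01], [-0.041, 0.999, 0.003], [-0.01, 0.003, -1.0]]
wrist_force: [1.1, 0.6, 0.6]
finger_gap: -0.0
grasp_force: 0.0
```

Call:
apply_moves(
  rows=[
    [[0,-0.2,-0.3],[0,0,0]],
    [[0,-0.4,-0.6],[0,0,0]],
    [[0,-0.4,-0.6],[0,0,0]],
    [[0,-0.4,-0.6],[0,0,0]],
  ],
)

```text
time_s: 18.35
position: [0.4569, 0.1638, 0.2131]
eef_rot: [[-0.999, -0.039, 0.004], [-0.039, 0.999, 0.001], [-0.004, 0.001, -1.0]]
wrist_force: [-0.6, -1.0, -0.3]
finger_gap: -0.0
grasp_force: 0.0
```

```bash
python3 chk.py w7.png
python3 - <<'E'
from h import *
s=imaging.snapshot("scene");P=pts(s)
for n,(x,y) in {"rpad":(.454,.205),"sqpad":(.447,-.089)}.items():
    m=np.hypot(P[...,0]-x,P[...,1]-y)<.012;print(n,np.median(P[m],0))
E
```

```text
scene 45 [0.45067923 0.27240378 0.10389378] [0.46339375 0.28564024 0.10870976] ((452.5770263671875, 273.8861999511719), (22.86187171936035, 21.309720993041992), 27.29256820678711)
wrist 553 [0.45343401 0.27633699 0.10796966] [0.46442503 0.28894776 0.11011743] ((453.8550109863281, 277.5837707519531), (21.299898147583008, 22.527469635009766), 4.4621076583862305)
[[-0.009, 0.406, 0.592], [-0.0, -0.001, 0.001]]
rpad [0.4487439  0.20478143 0.27920998]
sqpad [ 0.44756629 -0.0893233   0.0827222 ]
```

View pics/w7.png

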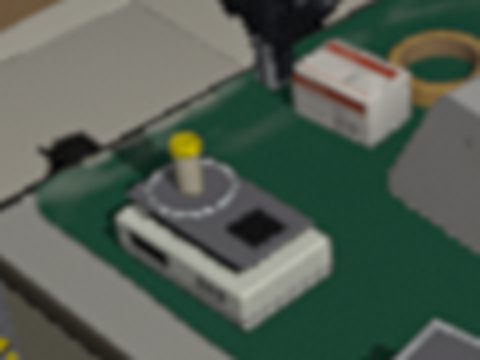

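The lift is latched down: the cap top dropped about 19 mm. The vial stands at (187,170) near the middle of the dish, the square pad is still at 83 mm, and the arm is clear.

```bash
python3 -c "
from workcell import sign_off
print(sign_off())"
```

```text
the job is handed in; nothing more can be done
None
```

I've handed the job in: the round-dish lift is latched down with the small vial standing upright near the middle of the dish, and the square-tray lift is still up. The hand-in returned no verdict.

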